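# Unstack the tea things and lay the table

### The job

The tea things are stored in one stack on the shut tea box: clear the box and lay the table, working from the top down and setting each thing down before taking the next. The strainer goes on its round white dish, the tall amber glass on the amber coaster, the low green glass on the green coaster, and last the oblong wooden saucer on the bamboo mat, lying the same way as the mat. Set everything down upright in the middle of its place, gently, without dropping anything, tipping the glasses or shifting the teapot and kettle.

Things in the scene. Friction and masses are not known exactly. Their poses are not given: they have to be found in the camera images.
- strainer: Stainless tea strainer, loose, 60 g. Round basket 52 high, flat underside 34 across, straight wall 42 across from 22 above the underside to the open rim. Flat handle 14 wide, 3 thick, along its +x to 86 from the axis; rest tab along -x to 33; undersides of both 28 up. It starts hanging by these on the amber glass's rim, its top 24 clear above it. Origin: centre of underside; z up.
- tall_glass: Tall amber-tinted glass, no handle, loose, 130 g. 88 high, foot 40 across, 50 across at 50 up, straight wall 58 across from 60 up to the rim, wall 3.5, floor 5. It starts standing inside the low green glass, on its floor, with 41 showing above that glass's rim. Origin: centre of underside; z up; round, its yaw means nothing.
- low_glass: Low green-tinted glass, no handle, loose, 150 g. 52 high, foot 50 across, straight wall 69 across from 24 up to the rim, wall 3.5, floor 5. It starts standing in the oblong wooden saucer with the amber glass in it. Origin: centre of underside; z up; round, its yaw means nothing.
- saucer: Oblong pale wooden saucer, loose, 120 g. 140 long (its x), 68 wide (its y), 18 high, lip 5 wide all round, floor inside 13 up. It starts at the bottom of the stack, near the middle of the flat shut lid of the square plastic tea box (white, blue lid, fixed, 160 square, top 60 above the table, turned up to 20 degrees against the saucer). Origin: centre of underside; z up.
- strainer_dish: Small round white ceramic dish with a blue rim, fixed: the strainer's place. 96 across, rim 13 high, flat inner floor 5 above the table and about 66 across. Origin: centre of the underside, on the table; z up.
- amber_coaster: Round cork coaster with an amber-orange top, fixed: the tall amber glass's place. 96 across, its top 5 above the table. Origin: centre of the underside; z up.
- green_coaster: Round cork coaster with a green top, fixed: the low green glass's place. 96 across, its top 5 above the table. Origin: centre of the underside; z up.
- bamboo_mat: Oblong mat of brown bamboo slats with two dark stitch lines, fixed: the wooden saucer's place. 180 long (its x), 100 wide (its y), its top 4 above the table. Origin: centre of the underside; z up.
- teapot: White ceramic teapot with blue and red pattern, loose bystander, about 650 g, not to be shifted. Belly 124 across, 118 high to the top of the lid knob; spout to 109 along its +x, handle to 102 along its -x. Origin: centre of the underside; z up.
- kettle: Aluminium kettle with a black bail grip, loose bystander, about 800 g, not to be shifted. 170 across, 188 high to the top of the bail; spout to 132 along its +x. Origin: centre of the underside; z up.

How it is judged:
By the outcome, as a careful person would: the job done as asked, in the order asked, and still so for the second after the job is handed in, with the robot touching nothing.
It also fails if it takes over 120 s, if anything falls off the work surface, if the arm or the gripper's body presses on something with over 40 N, if the wrist force passes 120 N, or if a joint passes its speed limit or range.

### The arm

A 6-joint arm with a two-finger parallel gripper is mounted at the origin on the work surface. World frame = base frame: x ahead of the robot, y to its left, z up, the work surface at z = 0. Lengths are in mm, angles in rad, forces in N, time in s.
With the tool pointing down it reaches from about 400 to 925 mm from the base axis. Payload 12.5 kg.
Tool frame: the origin (TCP) lies between the finger pads; the fingertips stand 19 mm ahead of it and the grasp point (between the pads) is the TCP (env.tips_ahead is the distance from the TCP to the fingertips, in mm); z points along the fingers, y is the line along which they close (so a half turn about z gives the same grasp; the last joint's range is limited). The gripper opens to 95 mm and grips with 3 to 60 N. Pads are 20 mm wide; open, the fingers measure 119 mm over their backs; the gripper's body (75 mm by 180 mm) begins 59 mm behind the grasp point.
Start: joints at [-0.106, 0.491, 1.559, -0, 1.092, -0.106], TCP at [625.018, 0.021, 207.661] pointing down, gripper open.
Joint ranges: [-3.1, 3.1], [-0.84, 2.19], [0.05, 2.79], [-1.13, 4.28], [0.06, 2.93], [-2.69, 2.69]. Speed limits (rad/s): [2.22, 2.22, 2.79, 3.14, 3.14, 3.14].

### API

Orientations are given as [roll, pitch, yaw] about the fixed x, y, z axes, in that order (R = Rz(yaw) Ry(pitch) Rx(roll)).
In Python, from cell import env gives the robot as it stands.
- The arm moves only by the shell command python3 -m crank 'ROWS'. ROWS is JSON, a list of rows, each a list of 5 numbers: the shift along the tool's x, y, z in mm, then the turn about the tool's z in degrees, then the finger opening in mm, from 0 to 95.1. In form: [[dx, dy, dz, yaw, grip], ...]. A call has 1 to 10 rows; each row is the pose to reach, as a shift and turn from the pose commanded when the call began, along the tool's axes at that moment; what a row does not reach only later rows make up. A row lasts 1/12 s, in which the tool goes at most 41.7 mm and 7.16 degrees, less where a joint would pass 70% of its speed; a pose out of reach is approached as far as the arm can. A call with a gripper value outside its range is refused whole. The fingers move at their own pace and stop on an object; the grip force is fixed at half the most. Time passes only in rows, so rows that repeat a pose let the fingers close. It gives the time, the measured TCP pose, the force, the opening and the grip force at its end, in the units of the state.
- env.state(): the state, without advancing time (a new reading comes with each control period).
- env.read_camera(name): name is "scene" or "side" or "wrist"; returns a dict with "img" (480x640x3 uint8, blue, green, red), "K" (3x3 intrinsics, pixels), "pose" (4x4, takes a point from camera to world coordinates). Camera axes: x right, y down, z forward; pixel columns grow to the right and rows downward; lengths in mm; the calibration is good to about 2 mm. A picture is of the moment at which its call begins. There is no depth.
- env.job_done(): hands the job in; it is judged then, once.
The state is a dict: "t": time; "joints": joint angles; "qvel": joint speeds; "tau": joint torques, N m; "eef_pos": TCP position; "tcp_rot": TCP orientation; "ft_force": force on the tool from outside, world axes, zero at the start; "moment": the same for the moment, N m; "opening": opening from 0.0 (shut) to 1.0 (fully open); "grip_force": force on a finger pad.
Only numpy, scipy, OpenCV 4.12 (cv2) and the standard library are available. Lean on these libraries where they do the work, as an engineer would, in place of code of your own. Each camera call takes 0.05 s, during which the arm holds its last target. There are 200 camera calls.

## Working session

There is one attempt and no reset: what is moved stays moved. The work goes in short steps, Python scripts to look and compute and a shell command to move; the robot and the scene stay as the last step left them, time stands still between calls to the robot, and variables do not carry over. Pictures are saved under pics/ and viewed, at most 14 in all, crops included, and the job is handed in when it is done.

```bash
ls; mkdir -p pics; python3 - <<'E'
from cell import env
import cv2
s=env.state();print({k:s[k] for k in('t','eef_pos','tcp_rot','opening')})
for n in('scene','side','wrist'):
    c=env.read_camera(n);cv2.imwrite(f'pics/{n}0.png',c['img']);print(n,c['K'].tolist(),c['pose'].round(3).tolist())
E
```

```text
pics
{'t': 0.0, 'eef_pos': array([6.24756546e+02, 4.08383434e-02, 2.07057002e+02]), 'tcp_rot': array([-3.14048488e+00, -9.74045040e-05,  1.57080167e+00]), 'opening': 0.9992852576638785}
scene [[459.93233617869964, 0.0, 313.900230870182], [0.0, 459.93233617869964, 241.2223645379103], [0.0, 0.0, 1.0]] [[-0.383, 0.494, -0.781, 1459.242], [0.924, 0.201, -0.326, 401.695], [-0.004, -0.846, -0.533, 761.796], [0.0, 0.0, 0.0, 1.0]]
side [[526.8318182060103, 0.0, 316.8595060863835], [0.0, 526.8318182060103, 246.63257474977675], [0.0, 0.0, 1.0]] [[0.729, -0.362, 0.581, -295.133], [-0.684, -0.354, 0.638, -872.03], [-0.025, -0.862, -0.505, 840.568], [0.0, 0.0, 0.0, 1.0]]
wrist [[380.0784728664424, 0.0, 325.98218655154955], [0.0, 380.0784728664424, 238.9722413486856], [0.0, 0.0, 1.0]] [[1.0, -0.0, -0.001, 625.423], [-0.001, -0.957, -0.29, 81.043], [-0.001, 0.29, -0.957, 383.664], [0.0, 0.0, 0.0, 1.0]]
```

View pics/scene0.png

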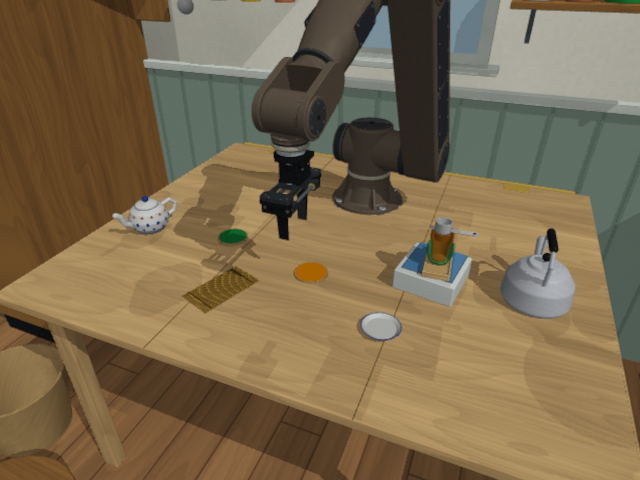

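View pics/side0.png

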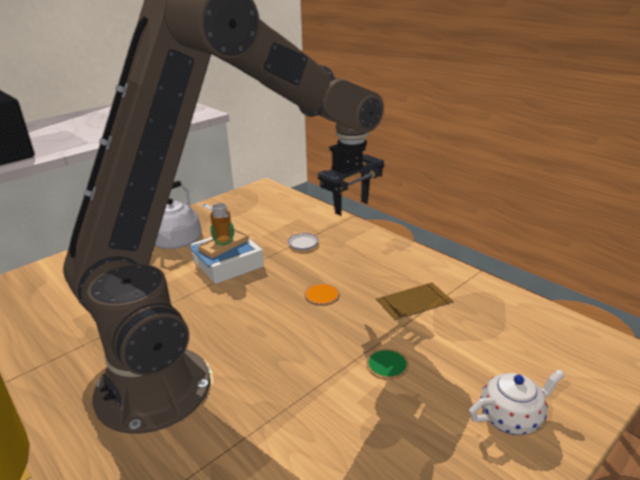

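View pics/wrist0.png

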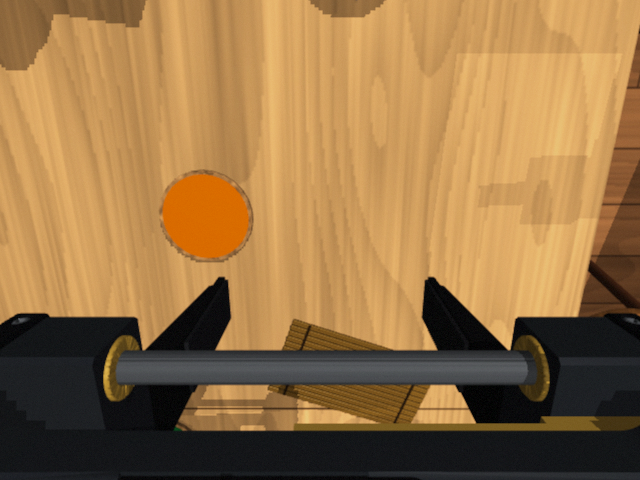

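The scene view shows the strainer near (443,222) with its handle tip near (475,234). It also shows the dish at (381,326), the amber coaster (311,272), the green coaster (233,236) and the mat (221,288). The side view has the strainer at (220,208), dish (303,242), amber (322,294), green (387,363), mat (414,300).

```bash
cat > h.py <<'E'
import numpy as np, cv2
from cell import env
def unp(c,px,z):
    """pixels -> world points on the plane at height z"""
    p=np.atleast_2d(np.float64(px)); d=np.c_[p,np.ones(len(p))]@np.linalg.inv(c['K']).T@c['pose'][:3,:3].T
    o=c['pose'][:3,3]; return o+d*((z-o[2])/d[:,2])[:,None]
def proj(c,P):
    q=(np.atleast_2d(P)-c['pose'][:3,3])@c['pose'][:3,:3]@c['K'].T; return q[:,:2]/q[:,2:]
def crop(c,name,x0,y0,w,h,s): cv2.imwrite(f'pics/{name}.png',cv2.resize(c['img'][y0:y0+h,x0:x0+w],None,fx=s,fy=s,interpolation=cv2.INTER_CUBIC))
def blob(img,lo,hi,roi):
    x,y,w,h=roi; m=cv2.inRange(cv2.cvtColor(img[y:y+h,x:x+w],cv2.COLOR_BGR2HSV),lo,hi)
    cs=cv2.findContours(m,0,2)[0]; k=max(cs,key=cv2.contourArea); return k.reshape(-1,2)+[x,y]
def shift(xy,z=None,yaw=None):
    """dx,dy,dz,dyaw rows to get TCP to world xy,z and tool yaw (deg)"""
    s=env.state(); psi=s['tcp_rot'][2]; d=np.array(xy)-s['eef_pos'][:2]
    print('shift',round(d@[np.cos(psi),np.sin(psi)],1),round(d@[np.sin(psi),-np.cos(psi)],1),
     None if z is None else round(s['eef_pos'][2]-z,1), None if yaw is None else round((np.degrees(psi)-yaw+90)%180-90,1))
E
python3 - <<'E'
from h import *
S=env.read_camera('scene');D=env.read_camera('side')
def show(n,a,b,z):
    print(n,unp(S,a,z)[0][:2].round(),unp(D,b,z)[0][:2].round())
def cen(c,lo,hi,roi,z):
    k=blob(c['img'],lo,hi,roi); P=unp(c,k,z)[:,:2].astype(np.float32); return cv2.minAreaRect(P)
print('amber',cen(S,(8,200,120),(20,255,255),(280,250,60,40),5),cen(D,(8,200,120),(20,255,255),(295,275,60,40),5))
print('green',cen(S,(50,150,50),(75,255,255),(210,220,50,30),5),cen(D,(50,150,50),(75,255,255),(360,340,60,50),5))
show('dish',(381,327),(303,242),8)
show('mat',(221,288),(414,300),4)
show('strainer',(443,222),(220,208),165)
show('handle',(475,234),(207,207),145)
show('teapot',(149,232),(514,430),0);show('kettle',(538,305),(180,240),0)
crop(S,'sc1',380,190,200,130,4)
crop(D,'sd1',140,170,190,120,4)
E
```

```text
amber ((499.28033447265625, -9.202125549316406), (80.82068634033203, 84.38521575927734), 22.21299171447754) ((501.0947265625, -8.824447631835938), (79.53255462646484, 81.66683197021484), 44.853946685791016)
green ((418.080078125, -312.1298828125), (72.2623062133789, 81.71744537353516), 22.126802444458008) ((421.4535217285156, -310.1648864746094), (75.1277084350586, 77.74288940429688), 45.32050323486328)
dish [647. 234.] [651. 232.]
mat [ 658. -202.] [ 655. -205.]
strainer [371. 311.] [436. 347.]
handle [367. 394.] [434. 418.]
teapot [ 492. -578.] [ 455. -605.]
kettle [409. 579.] [387. 541.]
```

View pics/sc1.png

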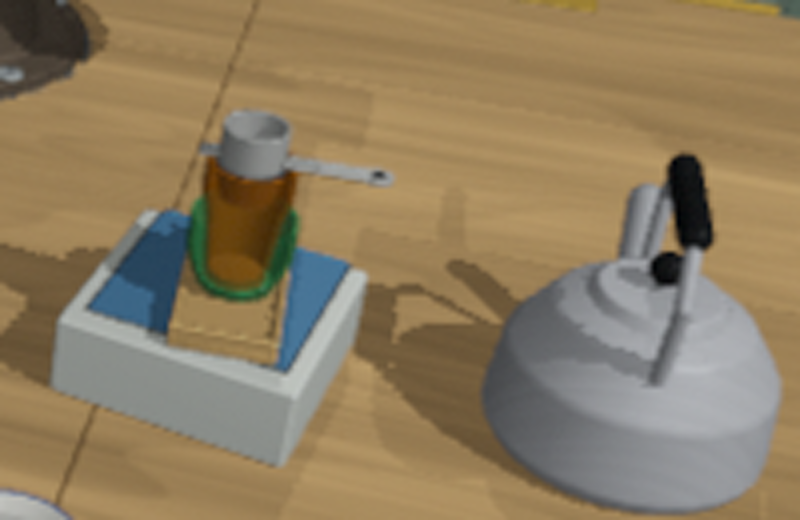

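View pics/sd1.png

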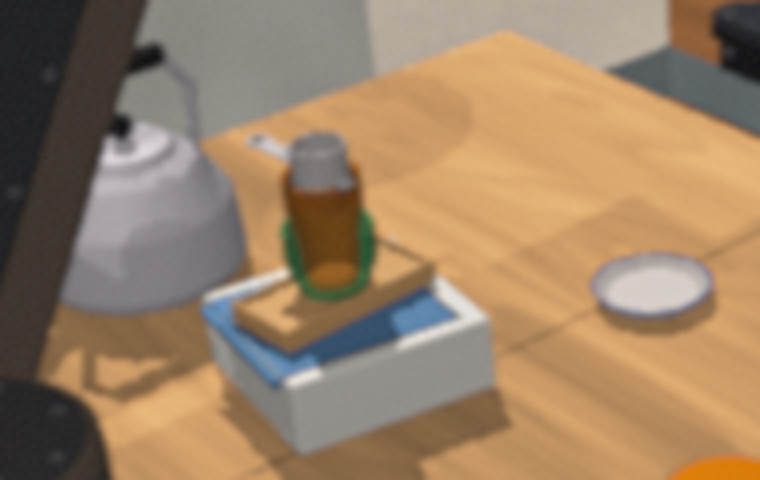

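```bash
python3 - <<'E'
from h import *
S=env.read_camera('scene');D=env.read_camera('side')
a,b=unp(S,[(444,221.7),(477.5,234.5)],190),unp(S,[(477,233.5)],167)
c=unp(D,[(220,205.3)],190);d=unp(D,[(203.5,205.5)],167)
print(a[0],c,b,d)
m=(a[0]+c[0])/2; h=(b[0]+d[0])/2-m; print('handle ang',np.degrees(np.arctan2(h[1],h[0])),np.hypot(*h[:2]))
print('box',unp(S,[(380+x/4,190+y/4) for x,y in[(150,212),(367,272),(288,372),(65,322)]],60)[:,:2].round())
print('kettle top',unp(S,(545,260),140),unp(D,(172,203),140))
shift(m[:2],300)
E
```

```text
[414.58407599 317.06849972 190.        ] [[418.7749389  316.90982979 190.        ]] [[401.5925475  399.06369466 167.        ]] [[409.04937064 393.41607512 167.        ]]
handle ang 98.1563274676776 80.06055997904063
box [[329. 248.]
 [349. 399.]
 [482. 366.]
 [482. 225.]]
kettle top [[418.6377165  560.90359609 140.        ]] [[378.20095987 531.28184977 140.        ]]
shift 317.0 -208.3 -92.5 None
```

```bash
python3 -m crank '[[317,-208,-93,0,95],[317,-208,-93,0,95],[317,-208,-93,0,95],[317,-208,-93,0,95],[317,-208,-93,0,95],[317,-208,-93,0,95],[317,-208,-93,0,95],[317,-208,-93,0,95],[317,-208,-93,0,95],[317,-208,-93,0,95]]'; python3 -m crank '[[0,0,0,0,95],[0,0,0,0,95]]'; python3 - <<'E'
from h import *
W=env.read_camera('wrist'); cv2.imwrite('pics/w1.png',W['img'])
s=env.state(); print(s['eef_pos'],s['tcp_rot'],proj(W,[[416,317,190],[405,396,167],[416,317,60]]))
E
```

```text
t: 1.18
eef_pos: [414.6, 320.2, 302.2]
tcp_rot: [3.14, -0.002, 1.573]
ft_force: [-0.2, -0.0, 1.3]
opening: 0.999
grip_force: 0.0
t: 1.35
eef_pos: [416.7, 317.4, 300.7]
tcp_rot: [3.141, 0.0, 1.573]
ft_force: [0.1, -0.2, 0.1]
opening: 1.0
grip_force: 0.0
[417.1542223  316.63265261 300.38736295] [3.14156681e+00 3.94351014e-04 1.57130635e+00] [[324.55794242 232.05230309]
 [310.63236862 126.93095023]
 [324.93068916 200.1961453 ]]
```

View pics/w1.png

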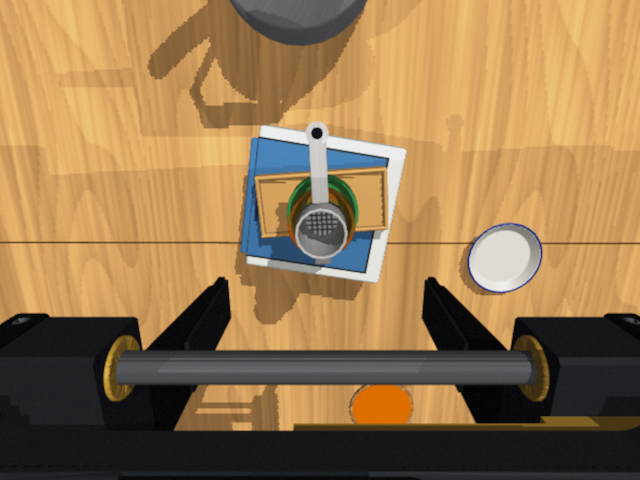

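The wrist view shows the strainer rim centred at about (321,231), its handle hole at (317,132), the dish at (505,257), and the saucer corners at (256,178), (385,168), (388,228) and (262,238).

```bash
python3 - <<'E'
from h import *
W=env.read_camera('wrist')
r=unp(W,[(293.5,231),(350,231),(321.5,206),(321,259)],190)[:,:2]; print('rim',r.round(1))
h=unp(W,(317,132),169)[0,:2]; m=unp(W,(321.5,232),190)[0,:2]; d=h-m; print(m,h,np.degrees(np.arctan2(d[1],d[0])),np.hypot(*d))
q=unp(W,[(256,178),(385,168),(388,228),(262,238)],78)[:,:2].astype(np.float32); print('saucer',cv2.minAreaRect(q),q.mean(0))
print('dish',unp(W,(505,257),13))
shift(m,188)
E
```

```text
rim [[392.1 317.2]
 [436.3 317.2]
 [414.1 337.1]
 [413.5 293.9]]
[414.00479509 316.3744489 ] [410.51774211 391.47400806] 92.65847128134709 75.18047169786017
saucer ((413.461181640625, 316.12310791015625), (138.0148162841797, 65.55802154541016), 4.716787815093994) [413.84824 315.96576]
dish [[649.14488918 232.55077936  13.        ]]
shift 0.1 -3.4 112.2 None
```

```bash
python3 -m crank '[[0,-3,40,0,95],[0,-3,80,0,95],[0,-3,105,0,95],[0,-3,112,0,95],[0,-3,112,0,95],[0,-3,112,0,60],[0,-3,112,0,45],[0,-3,112,0,35],[0,-3,112,0,30],[0,-3,112,0,30]]'; python3 -m crank '[[0,0,0,0,30],[0,0,0,0,30],[0,0,0,0,30],[0,0,-5,0,30],[0,0,-15,0,30],[0,0,-15,0,30]]'
```

```text
t: 2.28
eef_pos: [414.2, 317.1, 189.5]
tcp_rot: [3.14, -0.001, 1.571]
ft_force: [0.4, -0.1, 0.2]
opening: 0.702
grip_force: 0.0
t: 2.78
eef_pos: [414.7, 317.4, 205.6]
tcp_rot: [3.139, -0.001, 1.571]
ft_force: [-1.2, 0.5, 0.2]
opening: 0.327
grip_force: 0.0
```

```bash
python3 -m crank '[[0,0,0,0,30],[0,0,0,0,30]]'; python3 - <<'E'
from h import *
W=env.read_camera('wrist'); S=env.read_camera('scene'); D=env.read_camera('side')
f=lambda c,x,y:cv2.resize(c['img'][y:y+150,x:x+200],(400,300),interpolation=2)
cv2.imwrite('pics/c2.png',np.vstack([np.hstack([f(S,360,170),f(D,130,160)]),np.hstack([cv2.resize(W['img'],(400,300)),f(W,220,100)])]))
E
```

```text
t: 2.95
eef_pos: [414.0, 317.0, 203.8]
tcp_rot: [3.141, -0.0, 1.571]
ft_force: [0.5, 0.4, 0.6]
opening: 0.317
grip_force: 0.0
```

View pics/c2.png

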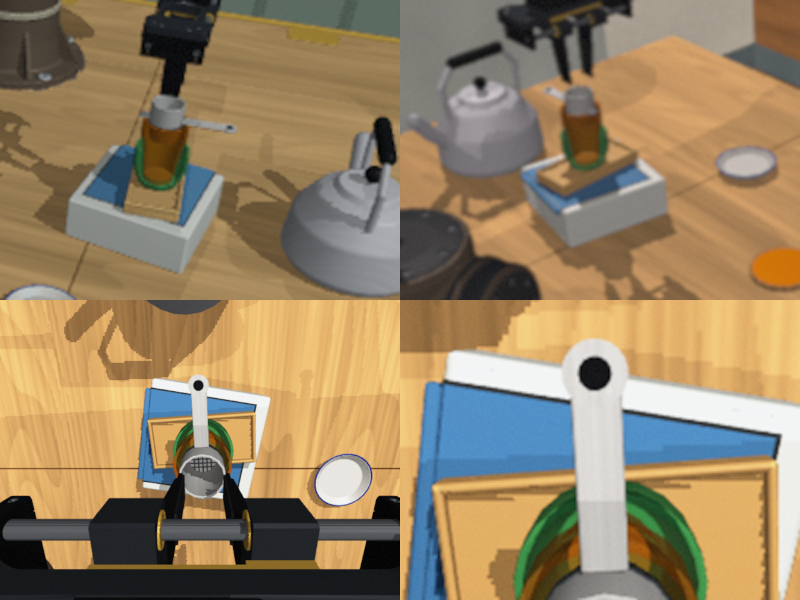

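The fingers closed above the rim because I lifted before they had finished closing. The stack is undisturbed, so I'll reopen and close with more waiting rows.

```bash
python3 -m crank '[[0,0,-20,0,30],[0,0,-20,0,75],[0,0,-20,0,75],[0,0,-20,0,75],[0,0,-20,0,75],[0,0,-20,0,75],[0,0,-20,0,75],[0,0,-20,0,75],[0,0,-20,0,75]]' && python3 -m crank '[[0,0,20,0,75],[0,0,35,0,75],[0,0,35,0,75],[0,0,35,0,75],[0,0,35,0,30],[0,0,35,0,30],[0,0,35,0,30],[0,0,35,0,30],[0,0,35,0,30],[0,0,35,0,30]]'; python3 -m crank '[[0,0,0,0,30],[0,0,0,0,30],[0,0,0,0,30]]'
```

```text
t: 3.85
eef_pos: [414.0, 317.0, 223.4]
tcp_rot: [-3.141, 0.0, 1.571]
ft_force: [-0.3, -0.2, 1.4]
opening: 0.774
grip_force: 0.0
t: 4.68
eef_pos: [414.1, 317.0, 188.9]
tcp_rot: [3.141, -0.0, 1.571]
ft_force: [-0.1, 1.0, 0.2]
opening: 0.424
grip_force: 0.0
t: 4.93
eef_pos: [414.0, 317.0, 188.7]
tcp_rot: [3.141, 0.0, 1.571]
ft_force: [-0.1, -0.1, 0.6]
opening: 0.323
grip_force: 0.0
```

```bash
python3 - <<'E'
from h import *
W=env.read_camera('wrist'); S=env.read_camera('scene'); D=env.read_camera('side')
f=lambda c,x,y:cv2.resize(c['img'][y:y+75,x:x+100],(400,300),interpolation=2)
cv2.imwrite('pics/c3.png',np.vstack([np.hstack([f(S,400,190),f(D,180,180)]),np.hstack([cv2.resize(W['img'],(400,300)),f(W,280,210)])]))
s=env.state();p=s['eef_pos'];print(p,proj(S,[p,p-[0,0,19]]),proj(D,[p,p-[0,0,19]]),proj(W,[p,p-[0,0,19]]))
E
```

```text
[414.01383204 316.99764633 188.6085385 ] [[443.92670677 222.07349739]
 [442.82337985 228.61985049]] [[218.64267345 206.26041782]
 [219.43582839 212.23579371]] [[325.19225914 290.98583616]
 [325.26258411 276.55224701]]
```

View pics/c3.png

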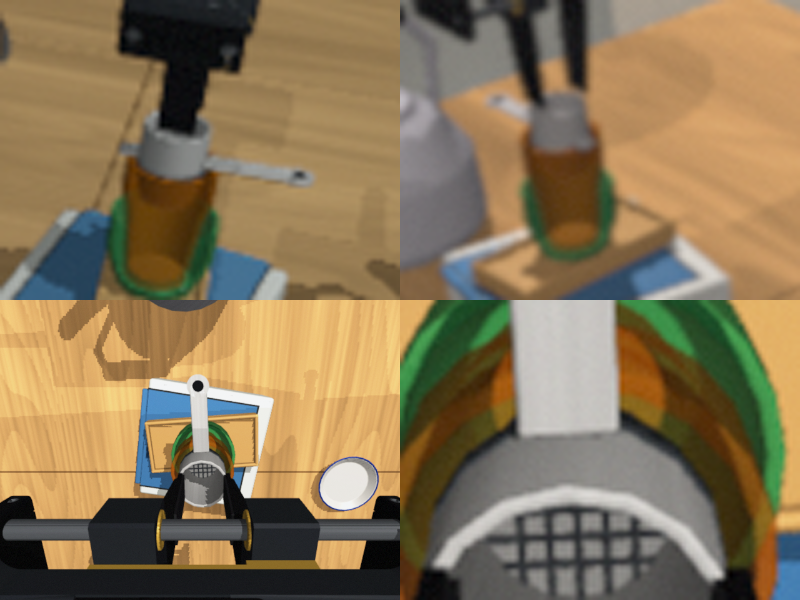

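```bash
python3 - <<'E'
from h import *
print(env.tips_ahead,[a for a in dir(env) if a[0]!='_'])
W=env.read_camera('wrist');p=env.state()['eef_pos']
for z in(0,10,19): print(z,proj(W,[p+[-x,y,-z] for x in(15.5,) for y in(-10,10)]).round())
crop(W,'w4',230,200,200,150,4)
E
```

```text
19.0 ['IKError', 'job_done', 'read_camera', 'state', 'tips_ahead']
0 [[295. 309.]
 [294. 273.]]
10 [[297. 300.]
 [296. 265.]]
19 [[298. 293.]
 [297. 260.]]
```

View pics/w4.png

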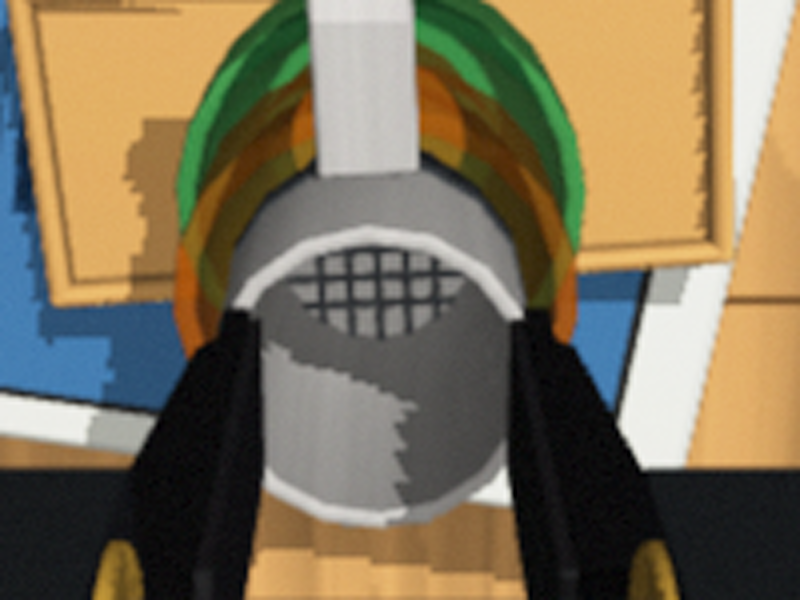

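The documented 19 mm is contradicted by what I see. With the reported TCP at 188.6, the visible tips sit at about that same height, level with the rim, and closing met no resistance. I'll raise, open and go about 17 mm lower in small steps while watching the force.

```bash
python3 -m crank '[[0,0,-20,0,30],[0,0,-20,0,75],[0,0,-20,0,75],[0,0,-20,0,75],[0,0,-20,0,75],[0,0,-20,0,75],[0,0,-20,0,75],[0,0,-20,0,75],[0,0,-20,0,75]]' && python3 -m crank '[[0,0,20,0,75],[0,0,28,0,75],[0,0,32,0,75],[0,0,36,0,75],[0,0,36,0,75]]'; python3 - <<'E'
from h import *
W=env.read_camera('wrist');D=env.read_camera('side');S=env.read_camera('scene')
f=lambda c,x,y:cv2.resize(c['img'][y:y+75,x:x+100],(400,300),interpolation=2)
cv2.imwrite('pics/c5.png',np.vstack([np.hstack([f(S,400,190),f(D,180,180)]),np.hstack([cv2.resize(W['img'],(400,300)),f(W,280,210)])]))
E
```

```text
t: 5.88
eef_pos: [414.0, 317.0, 208.5]
tcp_rot: [-3.141, 0.0, 1.571]
ft_force: [-0.4, 0.0, -0.5]
opening: 0.775
grip_force: 0.0
t: 6.3
eef_pos: [413.9, 317.0, 172.2]
tcp_rot: [-3.141, 0.0, 1.571]
ft_force: [-0.3, -0.7, 0.1]
opening: 0.791
grip_force: 0.0
```

View pics/c5.png

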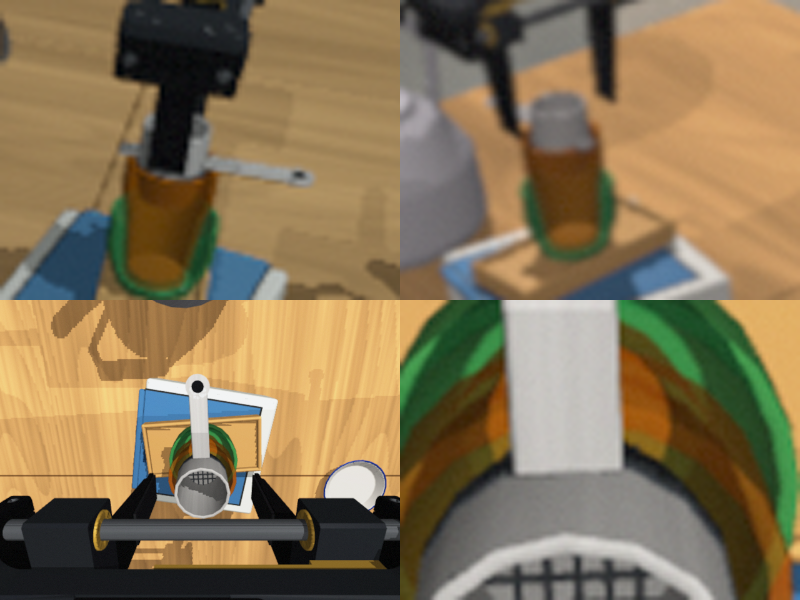

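```bash
python3 - <<'E'
from h import *
D=env.read_camera('side');S=env.read_camera('scene')
for z in(153,163,172,180): print(z,((proj(D,[[414-40,317,z],[414+40,317,z]])-180)*4+[400,0]).round(),((proj(S,[[414+44,317,z]])-[400,190])*4).round())
E
```

```text
153 [[513. 168.]
 [606. 132.]] [[156. 211.]]
163 [[512. 156.]
 [605. 119.]] [[158. 198.]]
172 [[510. 144.]
 [603. 108.]] [[160. 185.]]
180 [[508. 134.]
 [602.  98.]] [[162. 174.]]
```

The three views agree that the real tips are about 8 mm above the reported TCP, i.e. 27 mm higher than the documentation implies. From here I'll take tip z = reported z + 8 and go down another 10.

```bash
python3 -m crank '[[0,0,5,0,75],[0,0,10,0,75],[0,0,10,0,75],[0,0,10,0,30],[0,0,10,0,30],[0,0,10,0,30],[0,0,10,0,30],[0,0,10,0,30],[0,0,10,0,30],[0,0,10,0,30]]'; python3 -m crank '[[0,0,0,0,30],[0,0,0,0,30],[0,0,0,0,30],[0,0,0,0,30]]'; python3 - <<'E'
from h import *
c=cv2.imread('pics/side0.png')
D=env.read_camera('side')
for z in (188,207,215): print(z,proj(D,[[625-51,0,z],[625+51,0,z]]).round())
cv2.imwrite('pics/s0.png',cv2.resize(c[160:235,310:410],(600,450),interpolation=2))
E
```

```text
t: 7.38
eef_pos: [414.0, 317.0, 162.7]
tcp_rot: [3.142, -0.0, 1.571]
ft_force: [-0.0, 0.1, 1.5]
opening: 0.441
grip_force: 30.0
t: 7.72
eef_pos: [414.0, 317.0, 162.7]
tcp_rot: [3.141, -0.0, 1.571]
ft_force: [-1.1, 0.2, 1.7]
opening: 0.437
grip_force: 30.0
188 [[337. 224.]
 [363. 211.]]
207 [[337. 217.]
 [364. 205.]]
215 [[337. 215.]
 [364. 202.]]
```

View pics/s0.png

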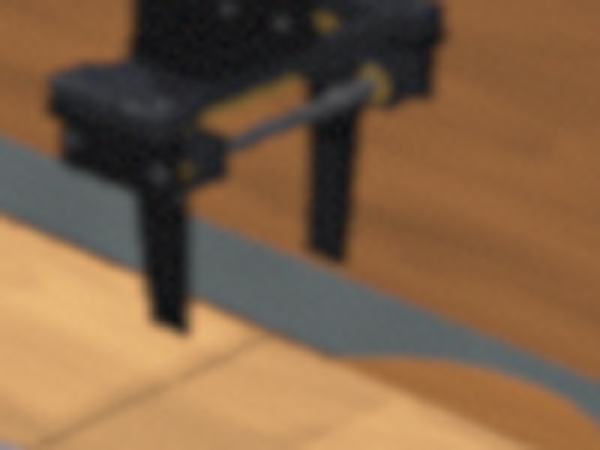

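Gripped at 41.6 mm. Start tips show the same offset. Lift.

```bash
python3 -m crank '[[0,0,-6,0,30],[0,0,-20,0,30],[0,0,-40,0,30],[0,0,-60,0,30],[-15,35,-60,0,30],[-27,70,-60,0,30],[-39,105,-60,0,30],[-51,140,-60,0,30],[-63,175,-60,0,30],[-75,210,-60,0,30]]'; python3 -m crank '[[-9,26,20,0,30],[-9,26,60,0,30],[-9,26,100,0,30],[-9,26,140,0,30],[-9,26,160,0,30],[-9,26,160,0,30],[-9,26,160,0,30]]'; python3 - <<'E'
from h import *
W=env.read_camera('wrist');S=env.read_camera('scene');D=env.read_camera('side')
f=lambda c,x,y:cv2.resize(c['img'][y:y+75,x:x+100],(400,300),interpolation=2)
cv2.imwrite('pics/c6.png',np.vstack([np.hstack([f(S,330,270),f(D,250,180)]),np.hstack([cv2.resize(W['img'],(400,300)),f(S,400,190)])]))
print(env.state()['eef_pos'])
E
```

```text
t: 8.6
eef_pos: [625.6, 241.1, 223.0]
tcp_rot: [3.141, 0.0, 1.571]
ft_force: [-0.3, 0.2, -0.3]
opening: 0.439
grip_force: 30.0
t: 9.18
eef_pos: [650.0, 233.0, 62.5]
tcp_rot: [-3.14, 0.0, 1.571]
ft_force: [-0.2, -0.7, 0.7]
opening: 0.437
grip_force: 30.0
[651.13996038 233.37557759  65.13721548]
```

View pics/c6.png

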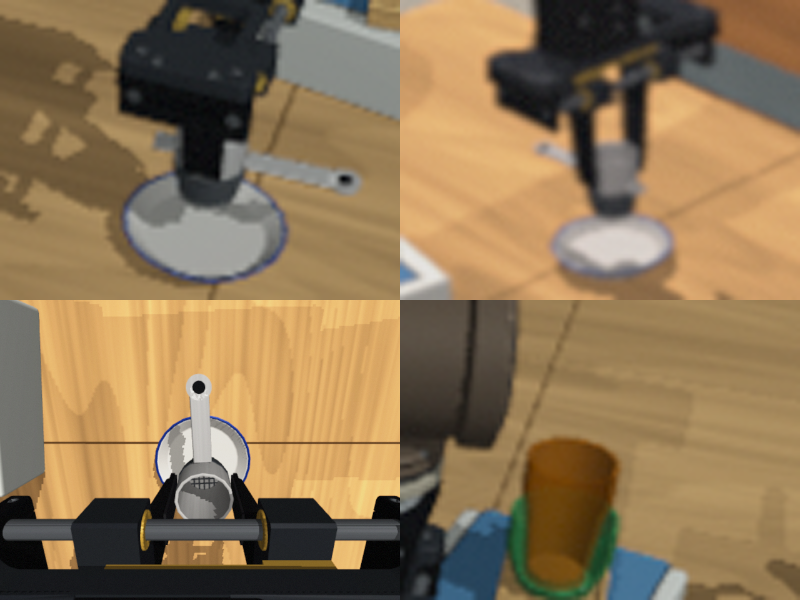

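Strainer centred over the dish. Lower it gently.

```bash
python3 -m crank '[[0,0,15,0,30],[0,0,26,0,30],[0,0,29,0,30],[0,0,31,0,30],[0,0,31,0,30]]'; python3 -m crank '[[0,0,0.5,0,30],[0,0,1,0,30],[0,0,1,0,30]]';python3 -m crank '[[0,0,0.5,0,30],[0,0,1,0,30],[0,0,1,0,30]]'
```

```text
t: 9.75
eef_pos: [650.1, 233.1, 31.9]
tcp_rot: [3.141, -0.0, 1.571]
ft_force: [-0.4, 0.4, 0.2]
opening: 0.439
grip_force: 30.0
t: 10.0
eef_pos: [650.2, 233.1, 31.0]
tcp_rot: [3.141, -0.0, 1.571]
ft_force: [-0.1, -0.4, -0.7]
opening: 0.438
grip_force: 30.0
t: 10.25
eef_pos: [650.0, 233.0, 29.6]
tcp_rot: [3.142, 0.0, 1.571]
ft_force: [0.8, -0.2, -1.2]
opening: 0.439
grip_force: 30.0
```

```bash
for i in 1 2; do python3 -m crank '[[0,0,0.5,0,30],[0,0,0.5,0,30],[0,0,0.5,0,30]]'|grep -E 'eef|ft_'; done
```

```text
eef_pos: [650.1, 233.0, 29.3]
ft_force: [-0.6, -0.3, 1.6]
eef_pos: [650.1, 233.1, 29.3]
ft_force: [-2.4, 0.4, 7.0]
```

Contact at 29.3, matching the expected height. Release: open slowly, then rise.

```bash
python3 -m crank '[[0,0,0,0,44],[0,0,0,0,50],[0,0,0,0,60],[0,0,0,0,75],[0,0,0,0,80],[0,0,0,0,80],[0,0,0,0,80],[0,0,0,0,80]]'; python3 -m crank '[[0,0,-20,0,80],[0,0,-60,0,80],[0,0,-100,0,80],[0,0,-140,0,80],[0,0,-180,0,80],[0,0,-220,0,80],[84,-100,-220,0,80],[84,-200,-220,0,80],[84,-236,-220,0,80],[84,-236,-220,0,80]]';  python3 -m crank '[[0,0,0,0,80],[0,0,0,0,80],[0,0,0,0,80],[0,0,0,0,80],[0,0,0,0,80],[0,0,0,0,80]]'; python3 - <<'E'
from h import *
W=env.read_camera('wrist');S=env.read_camera('scene');D=env.read_camera('side')
f=lambda c,x,y:cv2.resize(c['img'][y:y+75,x:x+100],(400,300),interpolation=2)
cv2.imwrite('pics/c7.png',np.vstack([np.hstack([f(S,330,270),f(D,250,180)]),np.hstack([f(W,280,170),f(S,400,190)])]))
print(env.state()['eef_pos'])
shift((414,316.3))
E
```

```text
t: 11.42
eef_pos: [650.0, 233.0, 28.6]
tcp_rot: [3.142, 0.0, 1.571]
ft_force: [0.3, 0.5, 0.2]
opening: 0.827
grip_force: 0.0
t: 12.25
eef_pos: [496.2, 294.9, 248.6]
tcp_rot: [3.141, -0.0, 1.571]
ft_force: [1.1, 0.7, -0.0]
opening: 0.84
grip_force: 0.0
t: 12.75
eef_pos: [498.9, 294.2, 248.2]
tcp_rot: [-3.141, 0.0, 1.57]
ft_force: [0.4, -0.7, 0.4]
opening: 0.842
grip_force: 0.0
[498.50322392 294.4080014  248.35674417]
shift 21.8 -84.5 None None
```

View pics/c7.png

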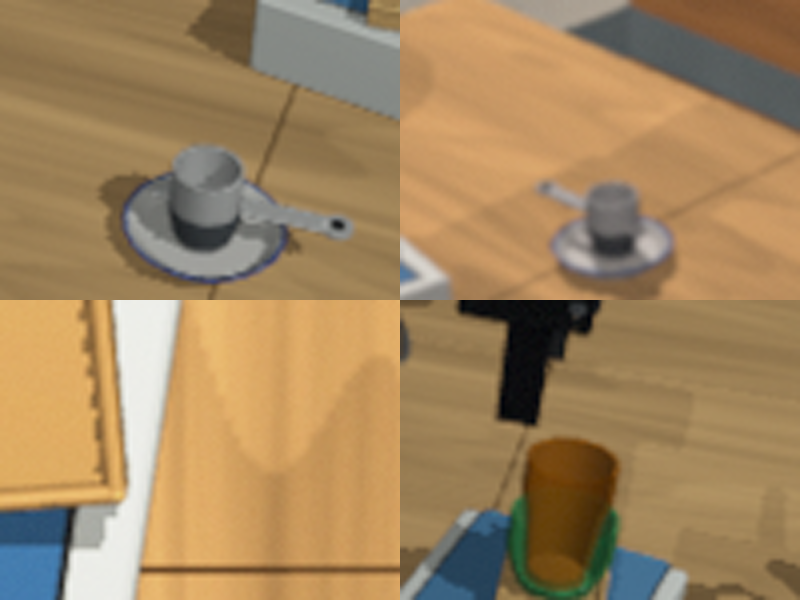

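Strainer sits upright in the dish. Next, the amber glass, measured numerically from above.

```bash
python3 -m crank '[[22,-40,-20,0,85],[22,-84,-30,0,85],[22,-84,-30,0,85],[22,-84,-30,0,85],[22,-84,-30,0,85],[22,-84,-30,0,85]]'|grep eef; python3 - <<'E'
from h import *
W=env.read_camera('wrist')
hsv=cv2.cvtColor(W['img'],cv2.COLOR_BGR2HSV)
c=proj(W,[[414,316.3,166]])[0].round().astype(int);print(c)
y=c[1]
for yy in (y-40,y-20,y,y+20,y+40): print(yy,hsv[yy,c[0]-70:c[0]+71:7].tolist())
E
```

```text
eef_pos: [415.1, 316.6, 278.3]
[324 231]
191 [[17, 144, 198], [18, 143, 221], [18, 144, 222], [18, 141, 222], [18, 143, 220], [18, 142, 221], [61, 130, 92], [58, 123, 62], [63, 143, 127], [17, 222, 85], [15, 207, 91], [19, 194, 88], [65, 149, 137], [61, 127, 66], [63, 130, 94], [18, 141, 224], [17, 138, 224], [18, 141, 223], [18, 141, 223], [16, 152, 121], [35, 6, 236]]
211 [[105, 183, 57], [17, 143, 196], [18, 144, 220], [18, 143, 219], [18, 140, 219], [64, 145, 139], [16, 220, 101], [27, 173, 68], [21, 210, 130], [20, 203, 133], [21, 204, 131], [20, 204, 131], [21, 200, 131], [30, 162, 60], [17, 220, 118], [63, 143, 141], [18, 143, 221], [18, 144, 221], [18, 143, 220], [16, 148, 131], [30, 4, 235]]
231 [[104, 159, 170], [18, 142, 223], [17, 143, 217], [17, 144, 219], [17, 152, 151], [17, 218, 144], [21, 202, 77], [20, 193, 90], [21, 194, 92], [21, 195, 93], [21, 192, 93], [21, 199, 87], [22, 190, 79], [21, 192, 65], [20, 182, 56], [19, 160, 148], [16, 148, 177], [17, 146, 191], [17, 144, 207], [18, 140, 222], [33, 12, 199]]
251 [[105, 155, 171], [105, 154, 171], [104, 157, 171], [105, 153, 113], [106, 157, 114], [105, 153, 112], [13, 216, 152], [13, 212, 101], [19, 201, 94], [23, 181, 97], [23, 189, 93], [24, 176, 90], [19, 190, 86], [14, 203, 78], [110, 78, 144], [104, 155, 173], [104, 158, 171], [105, 134, 112], [36, 5, 234], [30, 4, 234], [17, 139, 224]]
271 [[24, 21, 179], [37, 10, 224], [43, 14, 168], [39, 11, 165], [43, 11, 165], [40, 9, 165], [30, 11, 167], [35, 11, 144], [30, 9, 81], [106, 119, 62], [105, 152, 104], [105, 154, 172], [104, 160, 169], [105, 157, 171], [104, 157, 171], [104, 158, 170], [104, 157, 171], [30, 4, 233], [36, 5, 234], [17, 132, 206], [17, 137, 223]]
```

```bash
python3 - <<'E'
from h import *
W=env.read_camera('wrist')
k=blob(W['img'],(8,165,40),(34,255,170),(250,150,150,130)); print(cv2.boundingRect(k))
lo=k[k[:,1]>232]; P=unp(W,lo,166)[:,:2]
from scipy.optimize import least_squares
r=least_squares(lambda q:np.hypot(*(P-q[:2]).T)-q[2],[414,316,29],loss='soft_l1');print(r.x,abs(r.fun).max())
print(unp(W,[(k[:,0].min(),232),(k[:,0].max(),232)],166)[:,0], P[:,1].min()+29)
shift(r.x[:2])
E
```

```text
(286, 189, 73, 76)
[412.78313638 317.20510145  28.16834763] 0.6342232683475224
[383.96756584 440.78508843] 317.75684997915835
shift 0.8 -2.3 None None
```

```bash
python3 -m crank '[[1,-2,40,0,85],[1,-2,80,0,85],[1,-2,120,0,85],[1,-2,138,0,85],[1,-2,144,0,85],[1,-2,144,0,85],[1,-2,144,0,45],[1,-2,144,0,45],[1,-2,144,0,45],[1,-2,144,0,45]]'; python3 -m crank '[[0,0,0,0,45],[0,0,0,0,45],[0,0,0,0,45],[0,0,0,0,45],[0,0,0,0,45],[0,0,0,0,45]]'
```

```text
t: 14.33
eef_pos: [412.6, 317.9, 135.8]
tcp_rot: [3.14, -0.001, 1.571]
ft_force: [-0.1, -0.0, -0.3]
opening: 0.668
grip_force: 0.0
t: 14.83
eef_pos: [412.5, 317.9, 135.4]
tcp_rot: [3.14, -0.001, 1.571]
ft_force: [0.0, -0.6, 6.2]
opening: 0.585
grip_force: 30.0
```

```bash
python3 -m crank '[[0,0,0,0,45],[0,0,0,0,45]]'; python3 -m crank '[[0,0,-1,0,45],[0,0,-2,0,45],[0,0,-3,0,45],[0,0,-3,0,45]]'; python3 - <<'E'
from h import *
S=env.read_camera('scene');D=env.read_camera('side')
f=lambda c,x,y:cv2.resize(c['img'][y:y+75,x:x+100],(400,300),interpolation=2)
cv2.imwrite('pics/c8.png',np.hstack([f(S,400,180),f(D,180,170)]))
E
```

```text
t: 15.0
eef_pos: [412.5, 317.9, 135.4]
tcp_rot: [3.14, -0.001, 1.571]
ft_force: [0.4, -0.3, 6.2]
opening: 0.583
grip_force: 30.0
t: 15.33
eef_pos: [412.1, 317.7, 137.7]
tcp_rot: [3.142, 0.0, 1.571]
ft_force: [-0.4, -0.1, -0.8]
opening: 0.583
grip_force: 30.0
```

Opening reads 55.5 rather than 58, so the tips may be on the cone just below the straight wall. I'll set it back, regrip 6 mm higher and compare.

```bash
python3 -m crank '[[0,0,1,0,45],[0,0,2.5,0,45],[0,0,2.5,0,58],[0,0,2.5,0,65],[0,0,2.5,0,75],[0,0,2.5,0,75],[0,0,2.5,0,75],[0,0,0,0,75],[0,0,-4,0,75],[0,0,-4,0,75]]'; python3 -m crank '[[0,0,0,0,45],[0,0,0,0,45],[0,0,0,0,45],[0,0,0,0,45],[0,0,0,0,45],[0,0,0,0,45],[0,0,0,0,45]]'
```

```text
t: 16.27
eef_pos: [412.4, 317.8, 142.4]
tcp_rot: [3.141, -0.0, 1.571]
ft_force: [-0.2, 0.3, 0.2]
opening: 0.787
grip_force: 0.0
t: 16.85
eef_pos: [412.2, 317.6, 141.6]
tcp_rot: [3.141, 0.0, 1.571]
ft_force: [0.3, -0.4, 0.2]
opening: 0.583
grip_force: 30.0
```

```bash
python3 -m crank '[[0,0,-6,0,45],[0,0,-20,0,45],[0,0,-40,0,45],[0,0,-60,0,45],[0,0,-80,0,45],[-30,8,-80,0,45],[-62,17,-80,0,45],[-95,26,-80,0,45],[-128,35,-80,0,45],[-160,44,-80,0,45]]'; python3 -m crank '[[-33,9,0,0,45],[-66,18,0,0,45],[-99,26,0,0,45],[-130,35,0,0,45],[-150,41,0,0,45],[-163,44,0,0,45],[-167,44,0,0,45],[-167,44,0,0,45],[-167,44,40,0,45],[-167,44,80,0,45]]'; python3 -m crank '[[0,0,10,0,45],[0,0,30,0,45],[0,0,30,0,45],[0,0,30,0,45]]'; python3 - <<'E'
from h import *
W=env.read_camera('wrist');S=env.read_camera('scene');D=env.read_camera('side')
a=env.state()['eef_pos'];print(a)
f=lambda c,x,y:cv2.resize(c['img'][y:y+75,x:x+100],(400,300),interpolation=2)
cv2.imwrite('pics/c8.png',np.vstack([np.hstack([f(S,260,220),f(D,270,230)]),np.hstack([cv2.resize(W['img'],(400,300)),f(S,400,190)])]))
g=cv2.cvtColor(cv2.imread('pics/wrist0.png'),cv2.COLOR_BGR2HSV)
k=cv2.findNonZero(cv2.inRange(g[150:280,140:270],(8,230,150),(16,255,255))).reshape(-1,2)+[140,150]
# wrist0 camera pose
c={'K':W['K'],'pose':np.array([[1,0,-.001,625.423],[-.001,-.957,-.29,81.043],[-.001,.29,-.957,383.664],[0,0,0,1]])}
print('coaster wrist0',unp(c,k,5)[:,:2].min(0)/2+unp(c,k,5)[:,:2].max(0)/2)
E
```

```text
t: 17.68
eef_pos: [456.1, 156.2, 222.1]
tcp_rot: [3.141, -0.0, 1.571]
ft_force: [-0.2, 0.5, -1.7]
opening: 0.582
grip_force: 30.0
t: 18.52
eef_pos: [500.9, -8.5, 142.5]
tcp_rot: [3.136, 0.001, 1.571]
ft_force: [0.3, 0.4, -2.1]
opening: 0.585
grip_force: 30.0
t: 18.85
eef_pos: [500.1, -8.7, 112.2]
tcp_rot: [-3.141, -0.0, 1.572]
ft_force: [0.1, 1.0, -0.7]
opening: 0.585
grip_force: 30.0
[500.80815974  -9.12511697 113.21467589]
coaster wrist0 [501.33623293 -10.45094227]
```

```bash
python3 -m crank '[[-1,0,20,0,45],[-1,0,34,0,45],[-1,0,39,0,45],[-1,0,41,0,45],[-1,0,41,0,45],[-1,0,41,0,45]]'; for i in 1 ; do python3 -m crank '[[0,0,0.5,0,45],[0,0,1,0,45],[0,0,1,0,45]]'|grep -E 'eef|ft_'; done
```

```text
t: 19.5
eef_pos: [500.6, -10.4, 71.5]
tcp_rot: [3.14, 0.0, 1.571]
ft_force: [-0.3, 0.3, -0.3]
opening: 0.583
grip_force: 30.0
eef_pos: [500.3, -10.4, 70.0]
ft_force: [-0.6, 0.1, -2.1]
```

```bash
for i in 1 2; do python3 -m crank '[[0,0,0.5,0,45],[0,0,0.5,0,45],[0,0,0.5,0,45]]'|grep -E 'eef|ft_'; done
```

```text
eef_pos: [500.1, -10.4, 69.2]
ft_force: [-0.9, 0.5, -1.4]
eef_pos: [500.1, -10.4, 68.6]
ft_force: [0.0, 0.0, -1.6]
```

```bash
for i in 1 2 3; do python3 -m crank '[[0,0,0.4,0,45],[0,0,0.4,0,45],[0,0,0.4,0,45]]'|grep -E 'eef|ft_'; done
```

```text
eef_pos: [500.2, -10.3, 68.6]
ft_force: [-0.7, 0.3, 5.7]
eef_pos: [500.2, -10.3, 68.5]
ft_force: [-3.4, -0.0, 10.4]
eef_pos: [500.3, -10.3, 68.5]
ft_force: [-4.6, 1.2, 17.7]
```

Contact. I'll relieve the press, release and go back above the stack for the green glass.

```bash
python3 -m crank '[[0,0,-1,0,45],[0,0,-1,0,45],[0,0,-1,0,56],[0,0,-1,0,60],[0,0,-1,0,66],[0,0,-1,0,72],[0,0,-1,0,80],[0,0,-1,0,90],[0,0,-1,0,90],[0,0,-1,0,90]]'; python3 -m crank '[[0,0,-20,0,90],[0,0,-60,0,90],[0,0,-100,0,90],[0,0,-140,0,90],[0,0,-180,0,90],[38,-10,-190,0,90],[76,-20,-190,0,90],[114,-31,-190,0,90],[152,-41,-190,0,90],[190,-51,-190,0,90]]'; python3 -m crank '[[35,-9,0,0,95],[70,-19,0,0,95],[105,-28,0,0,95],[135,-36,0,0,95],[138,-37,0,0,95],[138,-37,0,0,95],[138,-37,0,0,95]]'; python3 - <<'E'
from h import *
print(env.state()['eef_pos'])
W=env.read_camera('wrist');S=env.read_camera('scene');D=env.read_camera('side')
f=lambda c,x,y:cv2.resize(c['img'][y:y+75,x:x+100],(400,300),interpolation=2)
cv2.imwrite('pics/c8.png',np.vstack([np.hstack([f(S,260,220),f(D,270,230)]),np.hstack([cv2.resize(W['img'],(400,300)),f(S,400,190)])]))
k=blob(W['img'],(45,80,30),(85,255,255),(220,120,220,180));print('green',cv2.boundingRect(k))
P=unp(W,k,125)[:,:2]; print(P.min(0),P.max(0))
E
```

```text
t: 21.83
eef_pos: [500.1, -10.3, 68.4]
tcp_rot: [3.142, -0.0, 1.571]
ft_force: [0.0, 0.1, 0.6]
opening: 0.936
grip_force: 0.0
t: 22.67
eef_pos: [448.2, 181.2, 258.7]
tcp_rot: [3.141, -0.0, 1.57]
ft_force: [1.3, -0.8, 0.2]
opening: 0.945
grip_force: 0.0
t: 23.25
eef_pos: [412.0, 317.3, 258.3]
tcp_rot: [-3.141, 0.0, 1.572]
ft_force: [-0.3, -0.3, -0.1]
opening: 1.0
grip_force: 0.0
[411.99490638 317.28835641 258.25214552]
green (288, 180, 80, 83)
[380.21476525 283.46715885] [446.96330531 354.47902131]
```

View pics/c8.png

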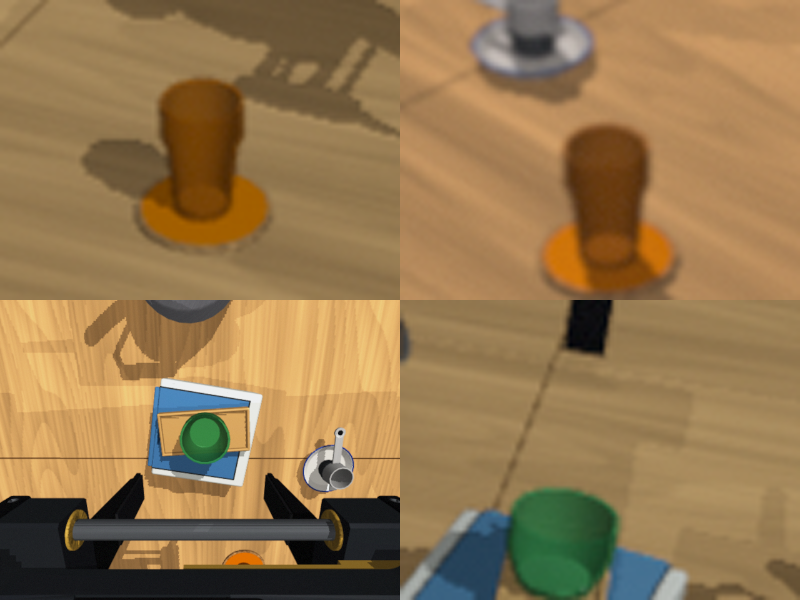

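The strainer and amber glass stand well in their places, and the green glass is alone on the saucer. All later checks will be numeric.

```bash
python3 -m crank '[[1,2,40,0,95],[1,2,80,0,95],[1,2,120,0,95],[1,2,150,0,95],[1,2,164,0,95],[1,2,164,0,95],[1,2,164,0,55],[1,2,164,0,55],[1,2,164,0,55],[1,2,164,0,55]]'; python3 -m crank '[[0,0,0,0,55],[0,0,0,0,55],[0,0,0,0,55],[0,0,0,0,55],[0,0,0,0,55]]'
```

```text
t: 24.23
eef_pos: [414.7, 318.8, 95.7]
tcp_rot: [3.14, -0.001, 1.571]
ft_force: [0.0, -0.8, 0.6]
opening: 0.776
grip_force: 0.0
t: 24.65
eef_pos: [414.4, 318.8, 95.4]
tcp_rot: [3.14, -0.001, 1.571]
ft_force: [-1.3, -1.7, 6.7]
opening: 0.708
grip_force: 29.9
```

```bash
python3 -m crank '[[0,0,-5,0,55],[0,0,-20,0,55],[0,0,-50,0,55],[0,0,-80,0,55],[0,0,-110,0,55],[-35,8,-110,0,55],[-70,16,-110,0,55],[-105,24,-110,0,55],[-140,32,-110,0,55],[-175,40,-110,0,55]]'; python3 -m crank '[[-35,5,0,0,55],[-70,10,0,0,55],[-105,12,0,0,55],[-140,12,0,0,55],[-175,10,0,0,55],[-210,5,0,0,55],[-245,0,0,0,55],[-280,-5,0,0,55],[-315,-12,0,0,55],[-350,-20,0,0,55]]'; python3 -m crank '[[-35,-5,0,0,55],[-70,-10,0,0,55],[-95,-15,0,0,55],[-105,-16,0,0,55],[-105,-16,0,0,55],[-105,-16,40,0,55],[-105,-16,40,0,55],[-105,-16,40,0,55]]'; python3 - <<'E'
from h import *
s=env.state();print(s['eef_pos'])
S=env.read_camera('scene');D=env.read_camera('side')
# stack check: green remaining near the box?
h=cv2.cvtColor(S['img'],cv2.COLOR_BGR2HSV)[200:320,390:480];print((cv2.inRange(h,(45,80,30),(85,255,255))>0).sum())
shift((419.8,-311),27.4)
E
```

```text
t: 25.48
eef_pos: [454.0, 142.2, 205.0]
tcp_rot: [3.141, -0.0, 1.571]
ft_force: [1.5, 0.3, -0.7]
opening: 0.708
grip_force: 29.9
t: 26.32
eef_pos: [433.6, -207.9, 204.9]
tcp_rot: [3.141, 0.0, 1.571]
ft_force: [1.0, 1.2, -1.3]
opening: 0.711
grip_force: 29.9
t: 26.98
eef_pos: [417.8, -309.6, 163.9]
tcp_rot: [-3.139, -0.003, 1.572]
ft_force: [-0.5, 0.5, -0.6]
opening: 0.712
grip_force: 29.9
[ 417.7783246  -309.59020939  163.90387255]
0
shift -0.3 1.0 138.3 None
```

```bash
python3 -m crank '[[-1,2,40,0,55],[-1,2,80,0,55],[-1,2,110,0,55],[-1,2,126,0,55],[-1,2,132,0,55],[-1,2,134,0,55],[-1,2,134,0,55],[-1,2,134,0,55]]'; for i in 1 2; do python3 -m crank '[[0,0,0.5,0,55],[0,0,0.5,0,55],[0,0,0.5,0,55]]'|grep -E 'eef|ft_'; done
```

```text
t: 27.75
eef_pos: [420.9, -312.8, 32.0]
tcp_rot: [3.14, 0.002, 1.571]
ft_force: [0.3, -0.4, -0.6]
opening: 0.708
grip_force: 29.9
eef_pos: [420.4, -312.5, 30.7]
ft_force: [-0.6, -0.5, -0.6]
eef_pos: [420.1, -312.4, 29.5]
ft_force: [0.3, -0.1, -1.4]
```

```bash
for i in 1 2; do python3 -m crank '[[0,0,0.5,0,55],[0,0,0.5,0,55],[0,0,0.5,0,55]]'|grep -E 'eef|ft_'; done
```

```text
eef_pos: [420.1, -312.3, 28.9]
ft_force: [0.5, -0.2, -0.6]
eef_pos: [420.1, -312.3, 28.4]
ft_force: [0.7, 1.0, -1.1]
```

```bash
python3 -m crank '[[2,0,0,0,55],[2,0,0,0,55],[2,0,0.5,0,55],[2,0,0.5,0,55]]'|grep -E 'eef|ft_'; for i in 1 2 3; do python3 -m crank '[[0,0,0.3,0,55],[0,0,0.3,0,55],[0,0,0.3,0,55]]'|grep -E 'eef|ft_'; done
```

```text
eef_pos: [420.1, -310.3, 27.9]
ft_force: [-0.0, 0.8, -1.5]
eef_pos: [420.1, -310.4, 27.6]
ft_force: [1.4, -1.0, -0.9]
eef_pos: [420.2, -310.4, 27.5]
ft_force: [-1.0, -0.0, 1.7]
eef_pos: [420.1, -310.4, 27.4]
ft_force: [-1.9, 0.7, 5.4]
```

```bash
python3 -m crank '[[0,0,-0.3,0,55],[0,0,-0.3,0,68],[0,0,-0.3,0,72],[0,0,-0.3,0,77],[0,0,-0.3,0,84],[0,0,-0.3,0,95],[0,0,-0.3,0,95],[0,0,-0.3,0,95],[0,0,-0.3,0,95],[0,0,-0.3,0,95]]'; python3 -m crank '[[0,0,-20,0,95],[0,0,-60,0,95],[0,0,-100,0,95],[0,0,-140,0,95],[0,0,-180,0,95],[0,0,-200,0,95],[20,40,-220,0,95],[35,80,-230,0,95],[50,115,-240,0,95],[55,150,-240,0,95]]'; python3 -m crank '[[15,37,-10,0,95],[30,75,-20,0,95],[35,90,-20,0,95],[35,90,-20,0,95],[35,90,-20,0,95]]'; python3 - <<'E'
from h import *
s=env.state();print(s['eef_pos'])
W=env.read_camera('wrist');cv2.imwrite('pics/w9.png',W['img'])
c=proj(W,[[656,-203,4]])[0].round().astype(int);print(c)
h=cv2.cvtColor(W['img'],cv2.COLOR_BGR2HSV)
for r in range(-80,81,20):print(h[min(max(c[1]+r,0),479),c[0]-100:c[0]+101:20].tolist())
E
```

```text
t: 30.67
eef_pos: [420.1, -310.4, 27.4]
tcp_rot: [3.141, 0.0, 1.571]
ft_force: [-0.5, 0.3, 0.7]
opening: 0.996
grip_force: 0.0
t: 31.5
eef_pos: [571.3, -254.0, 270.0]
tcp_rot: [3.139, 0.001, 1.571]
ft_force: [0.6, -0.2, -0.2]
opening: 0.997
grip_force: 0.0
t: 31.92
eef_pos: [659.9, -219.8, 286.4]
tcp_rot: [-3.14, -0.0, 1.572]
ft_force: [-0.3, 0.8, -0.4]
opening: 1.0
grip_force: 0.0
[ 659.90703856 -219.81275556  286.38753753]
[323 180]
[[16, 140, 200], [17, 137, 218], [17, 139, 200], [16, 139, 211], [17, 143, 204], [17, 138, 216], [18, 134, 228], [17, 137, 218], [17, 138, 222], [18, 134, 228], [18, 137, 226]]
[[16, 142, 197], [17, 140, 212], [17, 168, 111], [17, 138, 213], [17, 142, 188], [17, 139, 216], [18, 133, 230], [17, 138, 221], [17, 141, 204], [17, 137, 223], [17, 135, 226]]
[[17, 142, 192], [17, 139, 213], [16, 180, 75], [18, 198, 85], [18, 192, 109], [17, 189, 128], [17, 140, 217], [17, 138, 218], [17, 140, 212], [17, 139, 220], [17, 139, 222]]
[[17, 141, 197], [17, 137, 217], [18, 195, 107], [17, 185, 77], [18, 196, 95], [17, 199, 119], [18, 194, 126], [18, 194, 126], [18, 
[... 222 characters left out ...]
 139, 213], [17, 139, 211], [18, 193, 127], [18, 187, 131], [18, 193, 132], [18, 197, 106], [18, 197, 83], [18, 194, 101], [18, 198, 142], [18, 134, 231], [17, 141, 217]]
[[17, 139, 213], [17, 139, 213], [20, 125, 237], [18, 132, 233], [17, 139, 225], [18, 194, 142], [18, 194, 147], [17, 193, 123], [18, 195, 97], [18, 129, 235], [17, 133, 230]]
[[17, 138, 224], [17, 141, 213], [21, 121, 238], [18, 132, 233], [17, 140, 222], [17, 137, 220], [18, 134, 230], [17, 140, 217], [16, 139, 203], [17, 138, 221], [18, 133, 234]]
[[17, 142, 194], [17, 140, 213], [20, 124, 238], [17, 139, 219], [17, 137, 210], [18, 134, 230], [17, 137, 226], [17, 140, 211], [17, 139, 198], [17, 138, 210], [17, 141, 211]]
```

```bash
python3 - <<'E'
from h import *
W=env.read_camera('wrist');h=cv2.cvtColor(W['img'],cv2.COLOR_BGR2HSV)
x,y=210,90
m=cv2.inRange(h[y:y+180,x:x+220],(8,162,30),(30,255,175)); m=cv2.morphologyEx(cv2.morphologyEx(m,2,np.ones((3,3))),3,np.ones((7,7)))
k=max(cv2.findContours(m,0,2)[0],key=cv2.contourArea).reshape(-1,2)+[x,y]
P=unp(W,k,4)[:,:2]; r=cv2.minAreaRect(P.astype(np.float32)); print(r, np.cov(P.T).shape)
b=cv2.boxPoints(r); print(b)
q=cv2.approxPolyDP(k.reshape(-1,1,2).astype(np.int32),6,True).reshape(-1,2); print(unp(W,q,4)[:,:2].round(1))
S=env.read_camera('scene');D=env.read_camera('side')
for c,roi in((S,(200,190,70,70)),(D,(350,300,80,100))):
    k=blob(c['img'],(45,80,20),(85,255,255),roi); print(cv2.boundingRect(k), proj(c,[[420,-311,5],[420,-311,57]]).round())
E
```

```text
((656.2734375, -205.0884552001953), (100.0078353881836, 179.138916015625), 70.48590850830078) (2, 2)
[[ 555.1456  -222.30045]
 [ 723.99475 -282.13977]
 [ 757.40125 -187.87646]
 [ 588.5521  -128.03714]]
[[ 588.  -129.6]
 [ 556.8 -221.2]
 [ 723.6 -279.8]
 [ 755.9 -187.5]]
(219, 217, 28, 26) [[232. 236.]
 [231. 222.]]
(369, 336, 37, 40) [[387. 363.]
 [388. 345.]]
```

Mat: centre (656.3, −204.5), 179×100, long axis at −19.5°. The green glass stands centred on its coaster. Now to the saucer, turning the tool on the way.

```bash
python3 -m crank '[[35,-16,0,7,95],[70,-32,0,14,95],[105,-48,0,21,95],[140,-64,0,28,95],[175,-80,0,35,95],[210,-96,0,42,95],[245,-112,0,49,95],[280,-128,0,56,95],[315,-144,0,63,95],[350,-160,0,70,95]]'; python3 - <<'E'
from h import *
shift((414,316.5),260,4.7)
E
```

```text
t: 32.95
eef_pos: [499.6, 127.5, 287.9]
tcp_rot: [3.141, -0.001, 0.354]
ft_force: [0.6, 0.5, 0.2]
opening: 0.998
grip_force: 0.0
shift -14.7 -207.0 27.9 15.6
```

```bash
python3 -m crank '[[-3,-40,5,5,95],[-6,-80,10,10,95],[-9,-120,15,15,95],[-12,-160,20,16,95],[-15,-200,25,16,95],[-15,-207,28,16,95],[-15,-207,28,16,95],[-15,-207,28,16,95]]'; python3 - <<'E'
from h import *
W=env.read_camera('wrist');print(env.state()['eef_pos'],W['pose'][:3,3].round())
h=cv2.cvtColor(W['img'],cv2.COLOR_BGR2HSV)
c=proj(W,[[413.6,316,70]])[0].round().astype(int);print(c)
q=proj(W,[[343,290,78],[483,290,78],[343,342,78],[483,342,78]]).astype(int);x0,y0=q.min(0)-25;x1,y1=q.max(0)+25;print(x0,y0,x1,y1)
# saucer sits on blue/white box: wood hue inside box lid
m=cv2.inRange(h,(8,90,60),(25,200,255)); 
n,lab,st,ce=cv2.connectedComponentsWithStats(m); i=lab[c[1],c[0]]; print(st[i])
m=cv2.morphologyEx(np.uint8(lab==i)*255,2,np.ones((5,5)))
k=max(cv2.findContours(m,0,2)[0],key=cv2.contourArea).reshape(-1,2)
P=unp(W,k,78)[:,:2]; print(cv2.minAreaRect(P.astype(np.float32)))
E
```

```text
t: 33.62
eef_pos: [413.9, 314.5, 259.5]
tcp_rot: [3.141, -0.0, 0.083]
ft_force: [0.1, -0.3, -0.7]
opening: 0.998
grip_force: 0.0
[414.29289349 314.04503945 259.64828143] [496. 320. 436.]
[323 212]
267 111 382 307
[ 287  138   73  143 9812]
((413.95880126953125, 316.8487548828125), (139.35110473632812, 66.8147201538086), 4.0245137214660645)
```

```bash
python3 -m crank '[[0,-2.5,40,0.7,95],[0,-2.5,80,0.7,95],[0,-2.5,120,0.7,95],[0,-2.5,160,0.7,95],[0,-2.5,180,0.7,95],[0,-2.5,190,0.7,95],[0,-2.5,196,0.7,95],[0,-2.5,200,0.7,95],[0,-2.5,200,0.7,95]]'; python3 -m crank '[[0,0,0,0,85],[0,0,0,0,75],[0,0,0,0,55],[0,0,0,0,55],[0,0,0,0,55],[0,0,0,0,55],[0,0,0,0,55],[0,0,0,0,55]]'
```

```text
t: 34.42
eef_pos: [414.5, 317.4, 59.9]
tcp_rot: [-3.141, -0.001, 0.069]
ft_force: [0.1, -0.4, 0.4]
opening: 0.999
grip_force: 0.0
t: 35.08
eef_pos: [413.8, 317.8, 59.8]
tcp_rot: [-3.141, -0.001, 0.07]
ft_force: [-1.8, -1.3, 6.7]
opening: 0.715
grip_force: 30.0
```

```bash
python3 -m crank '[[0,0,-4,0,55],[0,0,-15,0,55],[0,0,-35,0,55],[0,0,-65,0,55],[0,0,-95,0,55],[0,0,-125,0,55],[0,0,-135,0,55],[0,0,-135,0,55]]'; python3 - <<'E'
from h import *
shift((656.3,-204.5),60,-19.5)
W=env.read_camera('wrist')
S=env.read_camera('scene');h=cv2.cvtColor(S['img'],cv2.COLOR_BGR2HSV)
print('lid centre hsv',[h[int(v),int(u)].tolist() for u,v in proj(S,[[414,317,60],[450,310,60]])])
E
```

```text
t: 35.75
eef_pos: [414.3, 318.1, 196.6]
tcp_rot: [-3.14, -0.004, 0.07]
ft_force: [-0.7, -0.5, -1.2]
opening: 0.711
grip_force: 30.0
shift 204.7 538.3 136.6 23.5
lid centre hsv [[103, 143, 132], [103, 141, 132]]
```

Saucer lifted and the lid is clear. Carry it to the mat.

```bash
python3 -m crank '[[10,25,0,0,55],[23,60,0,2,55],[37,96,0,5,55],[51,134,0,8,55],[65,170,0,11,55],[79,208,0,14,55],[93,245,0,17,55],[108,283,0,20,55],[122,320,0,22,55],[136,357,0,23.5,55]]'; python3 - <<'E'
from h import *
shift((656.3,-204.5),60,-19.5)
E
```

```text
t: 36.68
eef_pos: [574.1, -30.9, 192.0]
tcp_rot: [3.141, 0.003, -0.342]
ft_force: [1.3, 0.4, -0.4]
opening: 0.711
grip_force: 30.0
shift 135.7 135.9 132.0 -0.1
```

```bash
python3 -m crank '[[27,27,0,0,55],[54,54,0,0,55],[80,80,0,0,55],[105,105,0,0,55],[125,125,0,0,55],[135,135,0,0,55],[136,136,0,0,55],[136,136,40,0,55],[136,136,80,0,55],[136,136,120,0,55]]'; python3 -m crank '[[0,0,10,0,55],[0,0,20,0,55],[0,0,25,0,55],[0,0,25,0,55],[0,0,25,0,55]]'; python3 - <<'E'
from h import *
shift((656.3,-204.5),4,-19.5)
E
```

```text
t: 37.52
eef_pos: [656.1, -201.4, 71.7]
tcp_rot: [-3.141, 0.001, -0.34]
ft_force: [0.6, -0.6, -0.9]
opening: 0.714
grip_force: 30.0
t: 37.93
eef_pos: [658.0, -202.6, 51.0]
tcp_rot: [3.141, -0.002, -0.34]
ft_force: [0.4, 0.2, -0.4]
opening: 0.717
grip_force: 30.0
shift -0.9 2.3 47.0 0.0
```

```bash
python3 -m crank '[[-1,2,20,0,55],[-1,2,32,0,55],[-1,2,39,0,55],[-1,2,42,0,55],[-1,2,42,0,55],[-1,2,42,0,55]]'; for i in 1 2; do python3 -m crank '[[0,0,0.5,0,55],[0,0,1,0,55],[0,0,1,0,55]]'|grep -E 'eef|ft_'; done; python3 - <<'E'
from h import *
shift((656.3,-204.5),4,-19.5)
E
```

```text
t: 38.43
eef_pos: [655.9, -204.1, 7.9]
tcp_rot: [-3.142, -0.001, -0.34]
ft_force: [-0.1, -0.6, -1.1]
opening: 0.712
grip_force: 30.0
eef_pos: [655.7, -204.1, 6.7]
ft_force: [0.2, 0.2, -0.8]
eef_pos: [655.6, -204.1, 5.3]
ft_force: [0.5, -0.7, -1.3]
shift 0.8 0.2 1.3 0.0
```

```bash
for i in 1 2 3; do python3 -m crank '[[0,0,0.5,0,55],[0,0,0.5,0,55],[0,0,0.5,0,55]]'|grep -E 'eef|ft_'; done
```

```text
eef_pos: [655.6, -204.1, 4.8]
ft_force: [0.3, -0.9, -0.6]
eef_pos: [655.6, -204.1, 4.3]
ft_force: [-0.3, 0.3, -1.0]
eef_pos: [655.6, -204.1, 3.9]
ft_force: [0.4, 0.7, -1.5]
```

```bash
for i in 1 2 3; do python3 -m crank '[[0,0,0.3,0,55],[0,0,0.3,0,55],[0,0,0.3,0,55]]'|grep -E 'eef|ft_'; done
```

```text
eef_pos: [655.6, -204.1, 3.8]
ft_force: [-1.7, -0.4, 3.0]
eef_pos: [655.6, -204.1, 3.8]
ft_force: [-2.0, 0.2, 5.9]
eef_pos: [655.6, -204.1, 3.8]
ft_force: [-2.4, 0.8, 8.9]
```

Contact. Release, rise clear and verify everything numerically.

```bash
python3 -m crank '[[0,0,-0.6,0,55],[0,0,-0.6,0,68],[0,0,-0.6,0,72],[0,0,-0.6,0,77],[0,0,-0.6,0,84],[0,0,-0.6,0,88],[0,0,-0.6,0,88],[0,0,-0.6,0,88],[0,0,-0.6,0,88]]'; python3 -m crank '[[0,0,-15,0,88],[0,0,-45,0,88],[0,0,-85,0,88],[0,0,-125,0,88],[0,0,-165,0,88],[0,0,-205,0,88],[0,0,-245,0,88],[0,0,-285,0,88],[0,0,-285,0,88],[0,0,-285,0,88]]';  python3 - <<'E'
from h import *
W=env.read_camera('wrist');S=env.read_camera('scene');D=env.read_camera('side')
h=cv2.cvtColor(W['img'],cv2.COLOR_BGR2HSV)
def rect(lo,hi,seed,z,dil=3):
    u,v=proj(W,[seed])[0].round().astype(int)
    m=cv2.inRange(h,lo,hi); m=cv2.morphologyEx(m,2,np.ones((dil,dil)));n,lab,st,_=cv2.connectedComponentsWithStats(m);i=lab[v,u]
    k=max(cv2.findContours(np.uint8(lab==i),0,2)[0],key=cv2.contourArea).reshape(-1,2);return cv2.minAreaRect(unp(W,k,z)[:,:2].astype(np.float32)),h[v,u]
print('saucer',rect((8,80,60),(30,160,255),[656,-204,17],22))
# full mat+saucer region by non-table saturation
a=np.uint8(cv2.inRange(h,(8,162,20),(30,255,175)));k=cv2.findNonZero(a[60:330,180:470]).reshape(-1,2)+[180,60];print('mat',cv2.minAreaRect(unp(W,k,4)[:,:2].astype(np.float32)))
# bystanders: pixel change vs first pictures
for c,n,rois in((S,'scene',[(105,185,80,60),(495,225,85,95)]),(D,'side',[(465,365,105,75)])):
    o=cv2.imread(f'pics/{n}0.png')
    for x,y,w,hh in rois: print(n,(cv2.absdiff(o,c['img'])[y:y+hh,x:x+w].max(2)>50).sum())
# glasses
for c,n,roi,lo,hi,p in((S,'green',(200,190,70,70),(45,80,20),(85,255,255),[420,-311]),(D,'green',(350,300,80,100),(45,80,20),(85,255,255),[420,-311])):
    print(n,cv2.boundingRect(blob(c['img'],lo,hi,roi)))
E
```

```text
t: 41.18
eef_pos: [655.6, -204.1, 3.5]
tcp_rot: [-3.142, -0.0, -0.34]
ft_force: [-0.1, -0.2, -0.2]
opening: 0.93
grip_force: 0.0
t: 42.02
eef_pos: [656.0, -204.2, 291.2]
tcp_rot: [3.141, -0.005, -0.34]
ft_force: [-0.6, 1.0, -1.5]
opening: 0.923
grip_force: 0.0
saucer (((656.3353881835938, -205.2139892578125), (67.65717315673828, 138.9040985107422), 70.34838104248047), array([ 17, 144, 215], dtype=uint8))
mat ((631.6904296875, -176.31517028808594), (238.03170776367188, 290.2538146972656), 74.1358871459961)
scene 454
scene 0
side 1236
green (219, 217, 28, 26)
green (369, 336, 37, 40)
```

```bash
python3 - <<'E'
from h import *
for n,(x,y,w,h) in(('scene',(112,190,66,48)),('side',(470,368,95,68))):
    o=cv2.imread(f'pics/{n}0.png',0);c=cv2.cvtColor(env.read_camera(n)['img'],6)
    r=cv2.matchTemplate(c[y-10:y+h+10,x-10:x+w+10],o[y:y+h,x:x+w],5);print(n,cv2.minMaxLoc(r)[1::2])
E
```

```text
scene (0.7992230653762817, (10, 10))
side (0.6894003748893738, (10, 10))
```

The teapot's best match is at zero shift in both views, so only the shadow changed. Hand in.

```bash
python3 -c "
from cell import env
print(env.job_done())"
```

```text
the job is handed in; nothing more can be done
None
```

I handed the job in at about 42 s: the strainer, amber glass, green glass and saucer are all on their places, set down in that order. Camera checks showed each upright and near the middle, with the saucer lined up with the mat and the teapot and kettle unmoved; no verdict was shown.

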